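# Clamp a glass column in a hinged tube clamp

### The job

Clamp the glass column that lies in the tube clamp: swing the clamp's hinged half over onto the glass, swing the bolt upright into the slot between its ears, then press the red push-on nut down the bolt by feel until it bears firmly on the ears and the column is held. Be gentle, the glass cracks if it is squeezed hard, and leave the other things on the bench alone.

Things in the scene. Friction and masses are not known exactly. Their poses are not given: they have to be found in the camera images.
- clamp: Bench clamp for a tube, fixed: aluminium plate 118 x 190 x 10 mm, blue saddle in the middle, two grey rests. Origin: underside of the plate, centre. y runs along the tube, x across, away from the robot at yaw 0. The hinge pin of the blue upper half runs along y through x = 28, z = 44 mm; the bolt's pivot along y through x = -38, z = 20 mm. The rest of it is lower than 50 mm.
- jaw: Blue hinged upper half of the clamp, an arch lined with rubber, with two ears. Origin: on its hinge pin, in the clamp's middle plane. Its axes are the clamp's when it is down on the glass; to open, it turns about +y (the ears rise); it starts open by 1.2 to 1.6 rad. The hinge is stiff (0.06 N m) and stays where it is left.
- ears (a point): Centre of the two ears of the upper half (fork 34 mm wide along y, 19 mm long, 7 mm thick; slot 10 mm wide, open at the tip), on the clamp's middle plane, 65 mm from the hinge pin and 5.5 mm above it when shut. Shut on the glass it is at x = -37, z = 46 to 54 mm of the clamp (liners differ). The outer sides are free to be pinched along y.
- bolt (a joint): Angle of the swing bolt (8 mm thick) about its pivot, rad: 0 = upright, in the slot; it grows as the bolt leans out to the clamp's -x side, where it starts at 0.85 to 1.1; stop at -0.03. It stays where it is left (0.045 N m). If it stands up first, its nut keeps the upper half from shutting.
- knob (a point): Point on the bolt's axis, 64 mm from its pivot, within 3 mm of the middle of the nut's red ribbed head (26 mm in diameter, 20 mm long, closed flat top); under the head are a thin neck and a rubber flange. The push-on nut slides down the bolt against a drag of 10 N, does not turn, and stays where it is left. It stands 2 to 12 mm above the ears at first; how far is not measured.
- column: Glass column lying loose in saddle and rests, 0.25 kg: tube 24 mm in diameter, 256 mm long. Origin: its centre, 44 mm over the bench; y along it. Pressing the nut on the ears with 15 to 26 N in all (10 N is the nut's drag) holds it well, over 28 N may crack it; the clamp yields 1 mm in between. Pressing the bare ears with over 17 N may crack it too.
- beaker: Clear plastic beaker, 126 x 109 x 153 mm, standing to the right of the clamp; bystander. Origin: centre of its underside.
- cap: Loose blue screw cap, 53 mm in diameter, 26 mm high, lying to the left of the clamp; bystander. Origin: centre of its underside.
- clock: White kitchen-type timer, 68 mm in diameter, 47 mm high, lying left of the clamp; bystander. Origin: centre of its underside.
Things that resemble listed ones, but are neither listed nor needed, are in the scene too. Leave any purple look-alike of the clamp alone.

How it is judged:
By the outcome, as a careful person would: the job done as asked, in the order asked, and still so for the second after the job is handed in, with the robot touching nothing.
It also fails if it takes over 48 s, if anything falls off the work surface, if the arm or the gripper's body presses on something with over 40 N, if the wrist force passes 120 N, or if a joint passes its speed limit or range.

### The arm

A 6-joint arm with a two-finger parallel gripper is mounted at the origin on a cart in front of the work surface, level with it; the furniture and walls round the work are solid. World frame = base frame: x ahead of the robot, y to its left, z up, the work surface at z = 0. Lengths are in m, angles in rad, forces in N, time in s.
With the tool pointing down it reaches from about 0.375 to 0.825 m from the base axis. Payload 5.5 kg.
Tool frame: the origin (TCP) lies on the centre line of the jaws, within the pads' length; the fingertips stand 22 mm ahead of it and the grasp point (between the pads) lies 3 mm ahead of it; z points along the fingers, y is the direction in which the jaws open and shut (so a half turn about z gives the same grasp; the last joint's range is limited). The gripper opens to 85 mm and grips with 20 to 120 N. Pads are 22 mm wide; open, the fingers measure 114 mm over their backs; the gripper's body (76 mm by 85 mm) begins 54 mm behind the grasp point. The pads swing forward as they close: fully open they stand 13 mm farther back than shut.
Start: joints at [1.114, 0.314, -0.047, 1.21, 0, 1.571], TCP at [0.265, 0.538, 0.253] pointing down, gripper open.
Joint ranges: [-2.67, 2.67], [-0.69, 1.73], [-1.03, 1.25], [-2.08, 2.16], [-1.42, 1.45], [-3.14, 3.14]. Speed limits (rad/s): [2.39, 2.39, 3.01, 3.14, 3.14, 3.14].

### API

Orientations are given as a rotation vector (axis times angle).
In Python, from rig import r, snapshot, calibration, ticket gives the robot as it stands.
- The arm moves only by the tool play_rows, never from a script. Its argument "targets" is one flat list of numbers, 5 for each row, row after row: the shift along the tool's x, y, z in cm, then the turn about the tool's z in rad, then the finger opening in cm, from 0 to 8.54. A call has 1 to 10 rows; each row is the pose to reach, as a shift and turn from the pose commanded when the call began, along the tool's axes at that moment; what a row does not reach only later rows make up. A row lasts 1/8 s, in which the tool goes at most 62.5 mm and 10.7 degrees, less where a joint would pass 70% of its speed; a pose out of reach is approached as far as the arm can. A call with a gripper value outside its range is refused whole. The fingers move at their own pace and stop on an object; "squeeze" is the grip in N (left out, the last holds). Time passes only in rows, so rows that repeat a pose let the fingers close. It gives the time, the measured TCP pose, the force and the opening at its end, in the units of the state.
- r.get_state(): the state, without advancing time (a new reading comes with each control period).
- snapshot(name): name is "scene" or "top"; returns the picture (384x512x3 uint8, blue, green, red); there is no depth.
- calibration(name): a dict with "mtx" (3x3 intrinsics, pixels), "dist_coeffs" ([k1, k2, p1, p2, k3] as OpenCV has them; the pictures are not rectified), "cam_to_world" (4x4, takes a point from camera to world coordinates). Camera axes: x right, y down, z forward; pixel columns grow to the right and rows downward; lengths in m; the calibration is good to about 2 mm. A picture is of the moment at which its call begins. calibration takes no time and is no camera call.
- ticket.finish_job(): hands the job in, once; it reports no verdict.
The state is a dict: "clock": time; "q": joint angles; "dq": joint speeds; "tau": joint torques, N m; "ee_pos": TCP position; "tool_rot": TCP orientation; "wrist_force": force on the tool from outside, world axes, zero at the start; "ft_torque": the same for the moment, N m; "opening": finger opening in m.
Only numpy, scipy, OpenCV 4.12 (cv2) and the standard library are available. Lean on these libraries where they do the work, as an engineer would, in place of code of your own. Each camera call takes 0.05 s, during which the arm holds its last target. There are 200 camera calls.

## Working session

There is one attempt and no reset: what is moved stays moved. The work goes in short steps, Python scripts to look and compute and a tool call to move; the robot and the scene stay as the last step left them, time stands still between calls to the robot, and variables do not carry over. Pictures are saved under pics/ and viewed, about 8 in all and at most 12, crops included, and the job is handed in when it is done.

Besides the shell and the picture viewer there is one more tool, called in YAML: its name, and indented under it one key for each argument. play_rows: Moves the arm, as the interface text tells. Its arguments: {"type":"object","properties":{"targets":{"type":"array"},"squeeze":{"type":"number"}},"required":["targets"]}

```bash
ls; mkdir -p pics; python3 - <<'E'
from rig import r,snapshot,calibration
import cv2,numpy as np
for n in("scene","top"):
    cv2.imwrite(f"pics/{n}0.png",snapshot(n)); c=calibration(n); print(n,np.round(c["mtx"],1).tolist(),np.round(c["dist_coeffs"],3),np.round(c["cam_to_world"],3).tolist())
a=[cv2.imread(f"pics/{n}0.png") for n in("scene","top")]
cv2.imwrite("pics/both.png",np.vstack([cv2.resize(x,(512,384)) for x in a])[:, :])
s=r.get_state();print({k:np.round(v,3).tolist() for k,v in s.items()})
E
```

```text
pics
scene [[456.2, 0.0, 248.2], [0.0, 456.2, 195.0], [0.0, 0.0, 1.0]] [-0.051  0.     0.     0.     0.   ] [[0.888, -0.26, 0.379, -0.115], [-0.459, -0.507, 0.73, -1.184], [0.002, -0.822, -0.569, 0.966], [0.0, 0.0, 0.0, 1.0]]
top [[375.0, 0.0, 257.1], [0.0, 375.0, 194.2], [0.0, 0.0, 1.0]] [0.028 0.    0.    0.    0.   ] [[-0.003, -0.995, 0.095, 0.384], [-1.0, 0.003, 0.0, -0.036], [-0.0, -0.095, -0.995, 1.115], [0.0, 0.0, 0.0, 1.0]]
{'clock': 0.1, 'q': [1.114, 0.314, -0.048, 1.21, 0.0, 1.571], 'dq': [0.001, -0.001, 0.001, 0.001, 0.001, -0.001], 'tau': [0.001, -54.077, 34.054, 0.011, 0.0, 0.0], 'ee_pos': [0.264, 0.538, 0.253], 'tool_rot': [-0.711, -3.06, 0.002], 'wrist_force': [-0.179, 0.14, 0.225], 'ft_torque': [-0.037, -0.025, -0.016], 'opening': 0.086}
```

View pics/scene0.png

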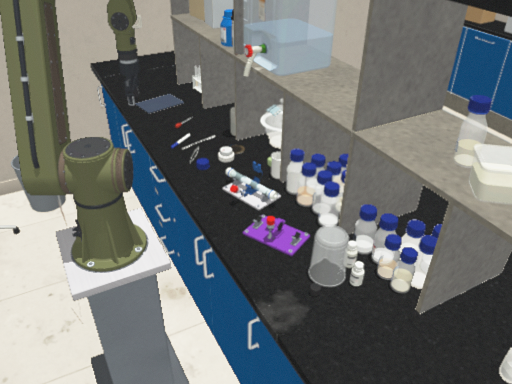

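View pics/top0.png

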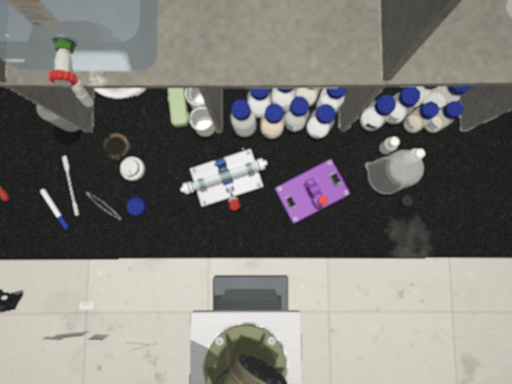

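```bash
cat > h.py <<'E'
import cv2,numpy as np
from rig import r,snapshot,calibration
def ray(n,uv):
    c=calibration(n);T=np.array(c["cam_to_world"]);p=cv2.undistortPoints(np.array(uv,float).reshape(-1,1,2),np.array(c["mtx"]),np.array(c["dist_coeffs"])).reshape(-1,2)
    return T[:3,3],np.c_[p,np.ones(len(p))]@T[:3,:3].T
def onz(n,uv,z):
    o,d=ray(n,uv);return o+d*((z-o[2])/d[:,2])[:,None]
def proj(n,P):
    c=calibration(n);W=np.linalg.inv(np.array(c["cam_to_world"]))
    return cv2.projectPoints(np.array(P,float).reshape(-1,3),cv2.Rodrigues(W[:3,:3])[0],W[:3,3],np.array(c["mtx"]),np.array(c["dist_coeffs"]))[0].reshape(-1,2)
def tri(a,b):
    A=0;B=0
    for n,uv in(("scene",a),("top",b)):
        o,d=ray(n,[uv]);d=d[0]/np.linalg.norm(d[0]);M=np.eye(3)-np.outer(d,d);A=A+M;B=B+M@o
    return np.linalg.solve(A,B)
def crops(name,s=(210,155,290,215),t=(175,140,275,220),k=(9.5,5.5),a=None):
    I=a or [snapshot("scene"),snapshot("top")]
    o=[cv2.resize(i[y0:y1,x0:x1],None,fx=f,fy=f,interpolation=cv2.INTER_CUBIC) for i,(x0,y0,x1,y1),f in zip(I,(s,t),k)]
    return I,o
E
python3 - <<'E'
from h import *
S=cv2.imread("pics/scene0.png");T=cv2.imread("pics/top0.png")
_,o=crops("",a=[S,T],s=(210,155,290,215),t=(175,140,275,220),k=(5,4))
w=400;cv2.imwrite("pics/c1.png",np.hstack([cv2.copyMakeBorder(o[0],0,20,0,0,0),o[1]]))
for n,I,(x0,y0,x1,y1) in(("scene",S,(210,155,290,215)),("top",T,(175,140,275,220))):
    h=cv2.cvtColor(I,cv2.COLOR_BGR2HSV);H,s,v=[h[...,i].astype(int) for i in range(3)]
    win=np.zeros(H.shape,bool);win[y0:y1,x0:x1]=1
    for lab,m in(("red",((H<8)|(H>172))&(s>150)&(v>80)),("blue",(H>95)&(H<125)&(s>120)&(v>50)),("plate",(v>110))):
        m=(m&win).astype(np.uint8);k,L,st,c=cv2.connectedComponentsWithStats(m)
        for i in range(1,k):
            if st[i,4]>6:
                p=np.argwhere(L==i)[:,::-1].astype(np.float32);print(n,lab,st[i],c[i].round(1),[np.round(q,1).tolist() for q in cv2.minAreaRect(p)[:2]],round(cv2.minAreaRect(p)[2],1))
                if n=="top" and lab=="plate" and st[i,4]>800: print(cv2.boxPoints(cv2.minAreaRect(p)))
E
```

```text
scene red [230 185   8   7  38] [233.7 188.4] [[233.8, 188.4], [6.3, 6.3]] 26.6
scene blue [253 161   9  12  71] [256.6 166.9] [[257.0, 166.5], [11.0, 8.0]] 90.0
scene blue [254 176   6   7  23] [256.4 179. ] [[256.5, 179.0], [5.4, 4.0]] 26.6
scene blue [245 185  11  10  55] [249.5 189.7] [[250.2, 189.9], [9.5, 9.3]] 6.3
scene plate [218 155  17   7 102] [225.8 157.7] [[226.0, 158.0], [6.0, 16.0]] 90.0
scene plate [267 155  15  24 263] [275.  165.3] [[274.0, 166.5], [23.0, 14.0]] 90.0
scene plate [253 161   8  11  53] [256.7 166.3] [[256.5, 166.0], [10.0, 7.0]] 90.0
scene plate [286 162   4  31 103] [287.7 177. ] [[287.5, 177.0], [30.0, 3.0]] 90.0
scene plate [ 222  167   59   43 1139] [249.6 190. ] [[249.0, 189.1], [60.6, 26.5]] 30.0
top red [228 200  12  11  99] [234.  204.9] [[233.5, 205.0], [10.0, 11.0]] 90.0
top blue [216 158   9  10  62] [220.3 162.3] [[220.0, 162.5], [9.0, 8.0]] 90.0
top blue [224 180   8   4  18] [227.4 181.3] [[227.4, 181.2], [1.9, 7.6]] 71.6
top plate [ 180  148   88   63 3056] [225.7 178.3] [[226.3, 183.4], [55.4, 91.3]] 69.6
[[173.81635 173.40176]
 [259.37308 141.52768]
 [278.71948 193.45746]
 [193.16275 225.33154]]
```

View pics/c1.png

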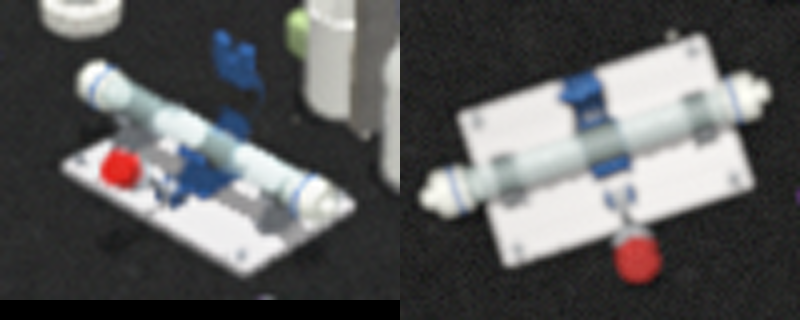

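```bash
python3 - <<'E'
from h import *
pt=np.array([(190.5,168),(251.3,148.8),(263,186.3),(202.5,207)])+-.3
P=onz("top",pt,.01);print("top corners",P.round(4).tolist(),P.mean(0).round(4))
print("lens",[round(float(np.linalg.norm(P[i]-P[i-1])),4) for i in range(4)])
ps=np.array([(222.4,188),(259.4,210),(281,196)])-.3
Q=onz("scene",ps,.01);print("scene corners",Q.round(4).tolist(), ((Q[0]+Q[2])/2).round(4))
# P order: left-far, right-far, right-near, left-near
yv=(P[0]+P[3]-P[1]-P[2])[:2];xv=(P[0]+P[1]-P[2]-P[3])[:2]
yaw=[np.arctan2(-yv[0],yv[1]),np.arctan2(xv[1],xv[0])];print("yaw",yaw)
yaw=yaw[0]
c=(P.mean(0)+np.array([0,0,0]))[:2]
for lab,p in(("knob",tri((233.7,188.4),(234,204.9))),("ears",tri((256.6,166.9),(220.3,162.3)))):
    d=p[:2]-c;R=np.array([[np.cos(yaw),np.sin(yaw)],[-np.sin(yaw),np.cos(yaw)]])
    print(lab,p.round(4),"in clamp",(R@d).round(4))
E
```

```text
top corners [[0.5698, 0.1633, 0.01], [0.6274, -0.0179, 0.01], [0.5142, -0.0524, 0.01], [0.4534, 0.1264, 0.01]] [0.5412 0.0549 0.01  ]
lens [0.1221, 0.1901, 0.1183, 0.1888]
scene corners [[0.4553, 0.1297, 0.01], [0.513, -0.0564, 0.01], [0.6248, -0.0168, 0.01]] [0.5401 0.0564 0.01  ]
yaw [np.float64(0.3180269239198449), np.float64(0.30160165084974555)]
knob [0.4552 0.0288 0.067 ] in clamp [-0.0898  0.0021]
ears [0.5676 0.0647 0.1056] in clamp [0.0282 0.0011]
```

```bash
cat >> h.py <<'E'
from scipy.spatial.transform import Rotation as Ro
C0=np.array([.5405,.0565]);YAW=.31
def c2w(x,y,z): 
    c,s=np.cos(YAW),np.sin(YAW);return np.array([C0[0]+c*x-s*y,C0[1]+s*x+c*y,z])
def w2c(p):
    c,s=np.cos(YAW),np.sin(YAW);d=np.array(p[:2])-C0;return np.array([c*d[0]+s*d[1],-s*d[0]+c*d[1],p[2]])*1e3
def rel(pts):  # clamp-frame TCP targets in mm -> tool shifts in cm
    s=r.get_state();R=Ro.from_rotvec(s["tool_rot"]).as_matrix();p=np.array(s["ee_pos"])
    a=R.T@np.array([-np.sin(YAW),np.cos(YAW),0]);t=np.arctan2(-a[0],a[1]);t=(t+np.pi/2)%np.pi-np.pi/2
    print("clock",s["clock"],"tcp clamp mm",w2c(p).round(1),"F",np.round(s["wrist_force"],2),"turn",t.round(3),"open",round(s["opening"],4),"q",np.round(s["q"],2))
    for q in pts: print(q,(R.T@(c2w(*(np.array(q)/1e3))-p)*100).round(2))
def jaw(th,l=62):
    u=np.array([-np.cos(th),np.sin(th)]);n=np.array([np.sin(th),np.cos(th)])
    c=np.array([28,44])+l*u+9*n;return (round(c[0]+11,1),0,round(c[1]+22,1))
E
python3 - <<'E'
from h import *
rel([(60,0,200),(56,0,130)])
print(jaw(1.5),jaw(1))
E
```

```text
clock 0.1 tcp clamp mm [-116.   542.8  252.5] F [-0.18  0.14  0.23] turn -0.767 open 0.0856 q [ 1.11  0.31 -0.05  1.21  0.    1.57]
(60, 0, 200) [-50.34 -26.87   5.29]
(56, 0, 130) [-50.05 -27.14  12.29]
(np.float64(43.6), 0, np.float64(128.5)) (np.float64(13.1), 0, np.float64(123.0))
```

play_rows:
  targets: [-50.3,-26.9,0,-0.767,0,-50.3,-26.9,0,-0.767,0,-50.3,-26.9,0,-0.767,0,-50.3,-26.9,0,-0.767,0,-50.3,-26.9,0,-0.767,0,-50.3,-26.9,0,-0.767,0,-50.3,-26.9,0,-0.767,0,-50.3,-26.9,0,-0.767,0,-50.3,-26.9,0,-0.767,0,-50.3,-26.9,0,-0.767,0]
  squeeze: 20

```text
clock: 1.35
ee_pos: [0.5986, 0.0723, 0.2526]
tool_rot: [0.48, -3.104, 0.001]
wrist_force: [0.2, 0.7, 1.0]
opening: -0.0
```

```bash
python3 - <<'E'
from h import *
rel([(58,0,125),jaw(1.4),jaw(1.2),jaw(1.0),jaw(.8),jaw(.6),jaw(.4),jaw(.3)])
I,o=crops("",s=(200,125,300,215),t=(185,100,285,190),k=(4,4));cv2.imwrite("pics/c2.png",np.hstack(o))
E
```

```text
clock 1.35 tcp clamp mm [ 60.2  -2.7 252.6] F [0.25 0.7  0.99] turn -0.003 open -0.0 q [ 0.12  0.32 -0.04  1.21 -0.   -0.19]
(58, 0, 125) [ 0.21  0.28 12.76]
(np.float64(37.3), 0, np.float64(128.6)) [ 2.28  0.27 12.4 ]
(np.float64(24.9), 0, np.float64(127.0)) [ 3.52  0.27 12.56]
(np.float64(13.1), 0, np.float64(123.0)) [ 4.7   0.26 12.96]
(np.float64(2.3), 0, np.float64(116.7)) [ 5.78  0.26 13.59]
(np.float64(-7.1), 0, np.float64(108.4)) [ 6.72  0.26 14.42]
(np.float64(-14.6), 0, np.float64(98.4)) [ 7.47  0.25 15.42]
(np.float64(-17.6), 0, np.float64(92.9)) [ 7.77  0.25 15.98]
```

View pics/c2.png

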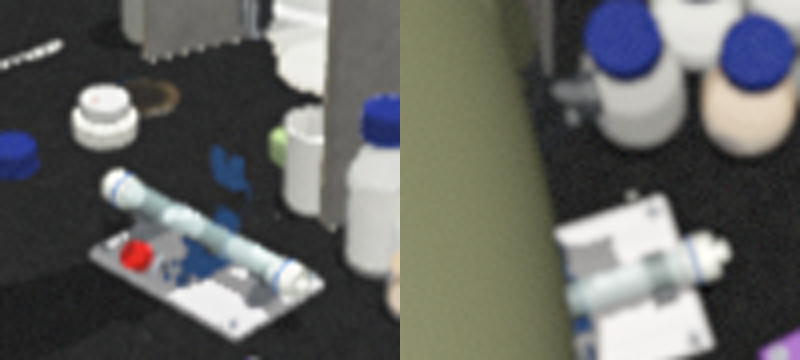

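play_rows:
  targets: [0.2,0.27,5,0,0,0.2,0.27,10,0,0,0.2,0.27,12.5,0,0,0.2,0.27,12.5,0,0]

```text
clock: 1.95
ee_pos: [0.5919, 0.0783, 0.1261]
tool_rot: [0.487, -3.098, -0.001]
wrist_force: [-1.0, -0.6, 1.0]
opening: 0.0001
```

```bash
python3 - <<'E'
from h import *
rel([(58,0,125),jaw(1.4),jaw(1.2),jaw(1.0),jaw(.8),jaw(.6),jaw(.4),jaw(.3)])
I,o=crops("",s=(200,125,300,215),t=(185,100,285,190),k=(6,4));cv2.imwrite("pics/c3.png",o[0])
E
```

```text
clock 1.95 tcp clamp mm [ 55.6   5.1 126.1] F [-0.98 -0.64  1.02] turn 0.002 open 0.0001 q [ 0.13  0.39 -0.24  0.95  0.   -0.18]
(58, 0, 125) [-0.24 -0.51  0.11]
(np.float64(37.3), 0, np.float64(128.6)) [ 1.83 -0.5  -0.24]
(np.float64(24.9), 0, np.float64(127.0)) [ 3.07 -0.5  -0.07]
(np.float64(13.1), 0, np.float64(123.0)) [ 4.25 -0.5   0.33]
(np.float64(2.3), 0, np.float64(116.7)) [ 5.33 -0.5   0.97]
(np.float64(-7.1), 0, np.float64(108.4)) [ 6.26 -0.5   1.8 ]
(np.float64(-14.6), 0, np.float64(98.4)) [ 7.01 -0.5   2.81]
(np.float64(-17.6), 0, np.float64(92.9)) [ 7.31 -0.5   3.36]
```

View pics/c3.png

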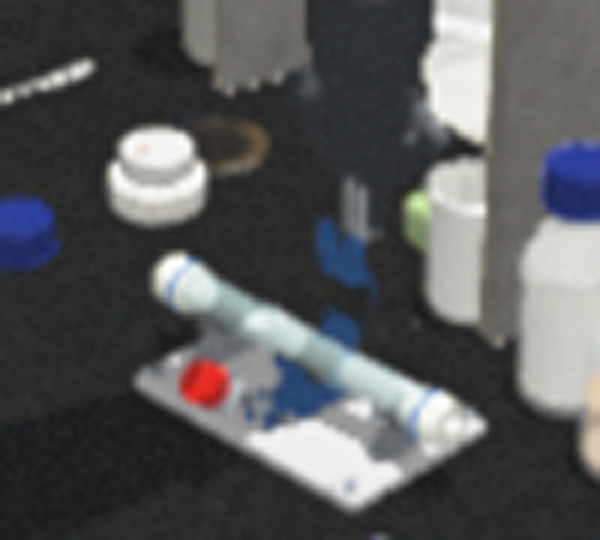

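play_rows:
  targets: [0,0,0,0,0,0,0,0,0,0]

```text
clock: 2.3
ee_pos: [0.5956, 0.0774, 0.1297]
tool_rot: [-0.485, 3.102, -0.0]
wrist_force: [-0.2, -0.2, 0.3]
opening: -0.0001
```

```bash
python3 - <<'E'
from h import *
rel([(58,0,125)]); F=proj("scene",[c2w(.0556-.011,0,.104),c2w(.0556+.011,0,.104),c2w(.028,0,.109)]); print((F-[200,125])*6)
E
```

```text
clock 2.3 tcp clamp mm [ 58.8   3.1 129.7] F [-0.19 -0.2   0.33] turn 0.0 open -0.0001 q [ 0.13  0.39 -0.23  0.95  0.   -0.18]
(58, 0, 125) [ 0.08 -0.31  0.47]
[[358.96643776 243.35443626]
 [383.67601185 230.32670944]
 [340.16977343 246.2517336 ]]
```

play_rows:
  targets: [1.2,-0.3,0.1,0,0,2.1,-0.3,0.1,0,0,2.8,-0.3,0.2,0,0,3.4,-0.3,0.3,0,0,4.0,-0.3,0.45,0,0,4.55,-0.3,0.7,0,0,5.1,-0.3,0.95,0,0,5.65,-0.3,1.3,0,0,5.65,-0.3,1.3,0,0,5.65,-0.3,1.3,0,0]

```text
clock: 3.55
ee_pos: [0.5416, 0.0571, 0.1152]
tool_rot: [0.485, -3.103, -0.0]
wrist_force: [-0.9, 0.4, 0.2]
opening: -0.0001
```

```bash
python3 - <<'E'
from h import *
rel([jaw(.6),jaw(.4),jaw(.3),jaw(.2)])
I,o=crops("",s=(200,125,300,215),t=(185,100,285,190),k=(6,4));cv2.imwrite("pics/c4.png",o[0])
E
```

```text
clock 3.55 tcp clamp mm [  1.2   0.2 115.2] F [-0.92  0.38  0.24] turn 0.0 open -0.0001 q [ 0.1   0.31 -0.39  0.88  0.   -0.21]
(np.float64(-7.1), 0, np.float64(108.4)) [ 0.83 -0.02  0.68]
(np.float64(-14.6), 0, np.float64(98.4)) [ 1.58 -0.02  1.68]
(np.float64(-17.6), 0, np.float64(92.9)) [ 1.88 -0.02  2.23]
(np.float64(-20.0), 0, np.float64(87.1)) [ 2.12 -0.02  2.81]
```

View pics/c4.png

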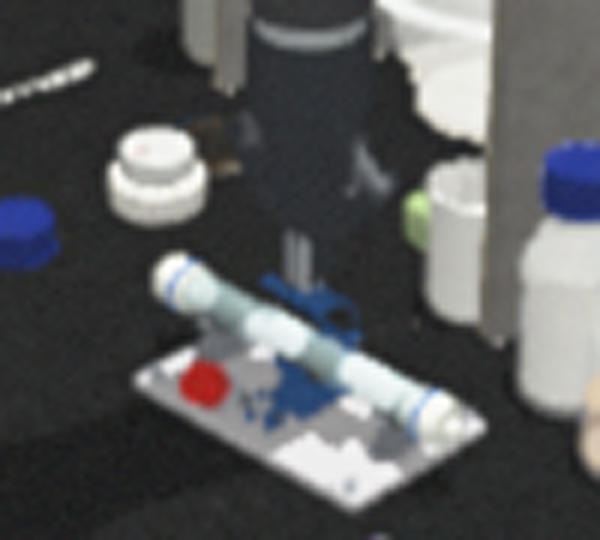

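play_rows:
  targets: [0.6,0,0.2,0,0,1.15,0,0.45,0,0,1.65,0,0.95,0,0,2.15,0,1.45,0,0,2.5,0,1.85,0,0,2.8,0,2.3,0,0,2.8,0,2.3,0,0,2.8,0,2.3,0,0]

```text
clock: 4.65
ee_pos: [0.5152, 0.0485, 0.0923]
tool_rot: [0.485, -3.104, 0.0]
wrist_force: [0.7, 0.1, -0.1]
opening: -0.0002
```

```bash
python3 - <<'E'
from h import *
rel([(-40,0,100),(-40,0,75.5)])
I,o=crops("",s=(200,125,300,215),t=(185,100,285,190),k=(6,4));cv2.imwrite("pics/c5.png",o[0])
E
```

```text
clock 4.65 tcp clamp mm [-26.6   0.1  92.3] F [ 0.74  0.1  -0.07] turn 0.0 open -0.0002 q [ 0.09  0.28 -0.48  0.81 -0.   -0.22]
(-40, 0, 100) [ 1.34 -0.01 -0.77]
(-40, 0, 75.5) [ 1.34 -0.01  1.68]
```

View pics/c5.png

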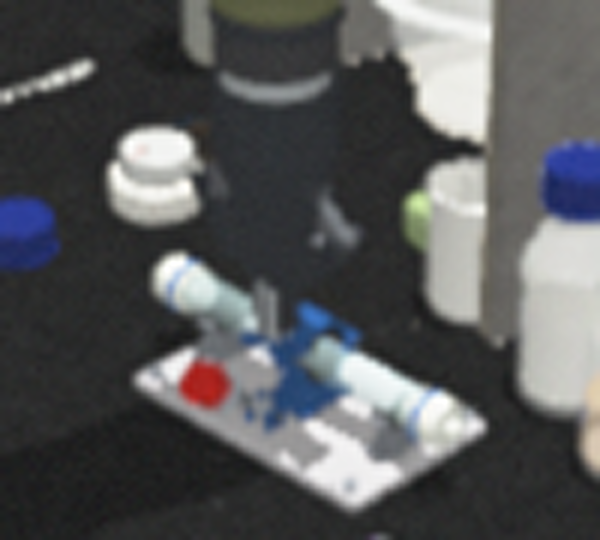

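play_rows:
  targets: [0.3,0,-0.8,0,0,1.35,0,-0.8,0,0,1.35,0,-0.4,0,0,1.35,0,0.2,0,0,1.35,0,0.6,0,0,1.35,0,0.9,0,0,1.35,0,1.1,0,0,1.35,0,1.1,0,0,1.35,0,1.1,0,0]

```text
clock: 5.88
ee_pos: [0.5024, 0.0444, 0.0814]
tool_rot: [-0.485, 3.104, 0.0]
wrist_force: [-0.1, 0.1, -0.3]
opening: -0.0001
```

```bash
python3 -c "
from h import *
rel([(-40,0,75.5)])"
```

```text
clock 5.875 tcp clamp mm [-39.9   0.1  81.4] F [-0.08  0.15 -0.28] turn 0.0 open -0.0001 q [ 0.09  0.28 -0.52  0.77  0.   -0.22]
(-40, 0, 75.5) [ 0.01 -0.01  0.59]
```

play_rows:
  targets: [0,0,0.05,0,0,0,0,0.1,0,0,0,0,0.1,0,0]

```text
clock: 6.25
ee_pos: [0.5023, 0.0444, 0.0803]
tool_rot: [-0.485, 3.104, -0.0]
wrist_force: [0.4, -0.3, -0.7]
opening: 0.0001
```

play_rows:
  targets: [0,0,0.05,0,0,0,0,0.1,0,0,0,0,0.1,0,0]

```text
clock: 6.62
ee_pos: [0.5022, 0.0444, 0.0793]
tool_rot: [0.485, -3.104, -0.0]
wrist_force: [-0.5, 0.3, 0.1]
opening: -0.0002
```

play_rows:
  targets: [0,0,0.04,0,0,0,0,0.08,0,0,0,0,0.08,0,0]

```text
clock: 7.0
ee_pos: [0.5022, 0.0444, 0.0785]
tool_rot: [0.485, -3.104, -0.0]
wrist_force: [-0.4, -0.1, 0.3]
opening: 0.0
```

play_rows:
  targets: [0,0,0.05,0,0,0,0,0.1,0,0,0,0,0.1,0,0]

```text
clock: 7.38
ee_pos: [0.5023, 0.0444, 0.0775]
tool_rot: [-0.485, 3.104, -0.0]
wrist_force: [-0.1, 0.2, -0.0]
opening: -0.0001
```

play_rows:
  targets: [0,0,0.05,0,0,0,0,0.1,0,0,0,0,0.1,0,0]

```text
clock: 7.75
ee_pos: [0.5023, 0.0444, 0.0764]
tool_rot: [0.485, -3.104, 0.0]
wrist_force: [0.1, 0.0, -0.8]
opening: 0.0001
```

play_rows:
  targets: [0,0,0.05,0,0,0,0,0.1,0,0,0,0,0.1,0,0]

```text
clock: 8.12
ee_pos: [0.5023, 0.0444, 0.0754]
tool_rot: [0.485, -3.104, 0.0]
wrist_force: [-0.2, 0.3, 0.1]
opening: -0.0
```

play_rows:
  targets: [0,0,0.05,0,0,0,0,0.1,0,0,0,0,0.1,0,0]

```text
clock: 8.5
ee_pos: [0.5023, 0.0444, 0.0745]
tool_rot: [0.485, -3.104, -0.0]
wrist_force: [-0.0, 0.4, 0.6]
opening: 0.0002
```

play_rows:
  targets: [0,0,0.04,0,0,0,0,0.08,0,0,0,0,0.08,0,0]

```text
clock: 8.88
ee_pos: [0.5023, 0.0444, 0.0737]
tool_rot: [-0.485, 3.104, 0.0]
wrist_force: [0.5, -0.0, 0.3]
opening: -0.0003
```

```bash
python3 - <<'E'
from h import *
rel([]);I,o=crops("",s=(220,155,280,215),t=(185,100,285,190),k=(10,4));cv2.imwrite("pics/c6.png",o[0])
print((proj("scene",[c2w(-.04,0,.052),c2w(-.037,0,.0535)])-[220,155])*10)
E
```

```text
clock 8.875 tcp clamp mm [-40.1   0.1  73.7] F [ 0.46 -0.01  0.33] turn 0.0 open -0.0003 q [ 0.09  0.28 -0.53  0.76  0.   -0.22]
[[234.36921914 314.18214844]
 [240.25258795 307.48998037]]
```

View pics/c6.png

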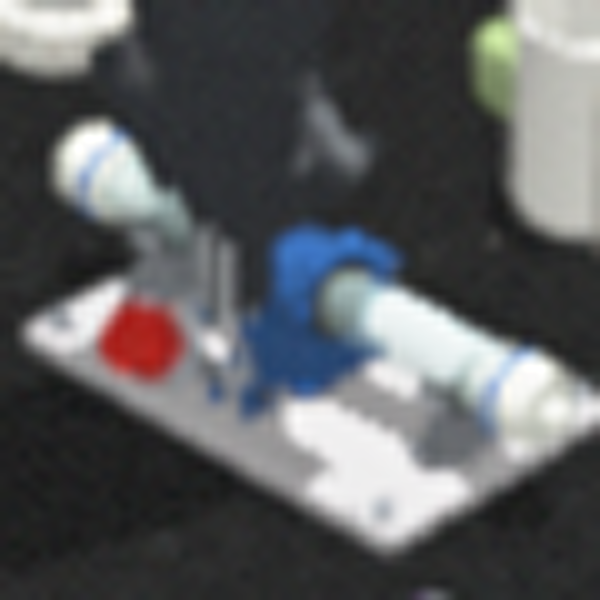

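```bash
python3 - <<'E'
from h import *
for th in (0,.1,.2):
    for y in(-17,-5,5,17):
        q=[]
        for l in(55.5,74.5):
            c=np.array([28-l*np.cos(th)+9*np.sin(th),44+l*np.sin(th)+9*np.cos(th)]);q.append(c2w(c[0]/1e3,y/1e3,c[1]/1e3))
        print(th,y,((proj("scene",q)-[220,155]+.5)*10).round(0).tolist())
for y in(-17,17):print("finger",((proj("scene",[c2w(x/1e3,y/1e3,.052) for x in(-51,-29)])-[220,155]+.5)*10).round(0).tolist())
I=cv2.imread("pics/c6.png")[180:430,180:420];cv2.imwrite("pics/c7.png",cv2.resize(cv2.convertScaleAbs(I,alpha=1.6,beta=20),None,fx=2.3,fy=2.3,interpolation=cv2.INTER_LINEAR))
E
```

```text
0 -17 [[297.0, 322.0], [260.0, 343.0]]
0 -5 [[274.0, 309.0], [236.0, 329.0]]
0 5 [[254.0, 298.0], [217.0, 318.0]]
0 17 [[231.0, 285.0], [194.0, 306.0]]
0.1 -17 [[299.0, 308.0], [262.0, 324.0]]
0.1 -5 [[276.0, 295.0], [239.0, 311.0]]
0.1 5 [[256.0, 284.0], [219.0, 300.0]]
0.1 17 [[233.0, 271.0], [196.0, 287.0]]
0.2 -17 [[303.0, 294.0], [266.0, 305.0]]
0.2 -5 [[279.0, 281.0], [243.0, 292.0]]
0.2 5 [[260.0, 270.0], [223.0, 281.0]]
0.2 17 [[237.0, 257.0], [200.0, 268.0]]
finger [[251.0, 350.0], [294.0, 326.0]]
finger [[185.0, 313.0], [228.0, 289.0]]
```

View pics/c7.png

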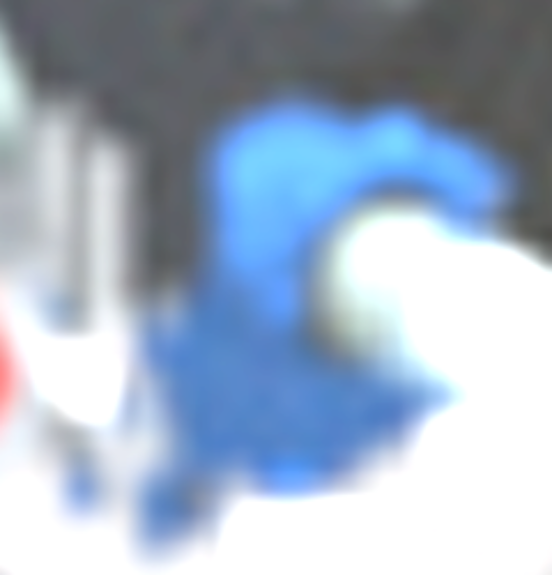

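play_rows:
  targets: [0,0,0.04,0,0,0,0,0.08,0,0,0,0,0.08,0,0]

```text
clock: 9.35
ee_pos: [0.5023, 0.0444, 0.0728]
tool_rot: [0.485, -3.104, -0.0]
wrist_force: [0.0, 0.3, -0.4]
opening: 0.0002
```

play_rows:
  targets: [0,0,0.04,0,0,0,0,0.08,0,0,0,0,0.08,0,0]

```text
clock: 9.72
ee_pos: [0.5023, 0.0444, 0.0723]
tool_rot: [-0.485, 3.104, -0.0]
wrist_force: [-1.3, -0.1, 3.4]
opening: 0.0002
```

play_rows:
  targets: [0,0,0.03,0,0,0,0,0.03,0,0]

```text
clock: 9.98
ee_pos: [0.5023, 0.0444, 0.0721]
tool_rot: [-0.485, 3.104, -0.0]
wrist_force: [-1.1, -0.3, 5.5]
opening: -0.0002
```

play_rows:
  targets: [0,0,-2,0,0,0,0,-3.8,0,0,3.5,0,-3.8,0,0,7,0,-3.8,0,0,9.5,0,-3.8,0,0,9.5,0,-2.5,0,0,9.5,0,-0.5,0,0,9.5,0,0.7,0,0,9.5,0,0.7,0,0,9.5,0,0.7,0,0]

```text
clock: 11.22
ee_pos: [0.4124, 0.0155, 0.0649]
tool_rot: [-0.486, 3.104, 0.0]
wrist_force: [-0.3, 0.5, -0.5]
opening: -0.0001
```

```bash
python3 - <<'E'
from h import *
rel([(-118.3,0,63.1),(-111.2,0,76.3),(-101.5,0,87.8),(-89.8,0,97.1),(-76.4,0,101),(-69.3,0,102),(-64,0,102)])
I,o=crops("",s=(200,145,280,215),t=(175,140,275,220),k=(5,4));
h=max(x.shape[0] for x in o);cv2.imwrite("pics/c8.png",np.hstack([cv2.copyMakeBorder(x,0,h-x.shape[0],0,0,0) for x in o]))
S=I[0];H=cv2.cvtColor(S,cv2.COLOR_BGR2HSV)
m=(((H[...,0]<8)|(H[...,0]>172))&(H[...,1]>150)&(H[...,2]>80));m[:,:215]=0;m[:175]=0;m[205:]=0;m[:,245:]=0
print("red scene",np.argwhere(m)[:,::-1].mean(0),m.sum())
E
```

```text
clock 11.225 tcp clamp mm [-1.345e+02  1.000e-01  6.490e+01] F [-0.35  0.51 -0.48] turn 0.0 open -0.0001 q [ 0.04  0.14 -0.74  0.69  0.   -0.27]
(-118.3, 0, 63.1) [-1.62 -0.01  0.18]
(-111.2, 0, 76.3) [-2.33 -0.01 -1.14]
(-101.5, 0, 87.8) [-3.3  -0.01 -2.29]
(-89.8, 0, 97.1) [-4.47 -0.01 -3.22]
(-76.4, 0, 101) [-5.81 -0.01 -3.61]
(-69.3, 0, 102) [-6.52 -0.01 -3.7 ]
(-64, 0, 102) [-7.05 -0.01 -3.7 ]
red scene [234.40740741 188.96296296] 27
```

View pics/c8.png

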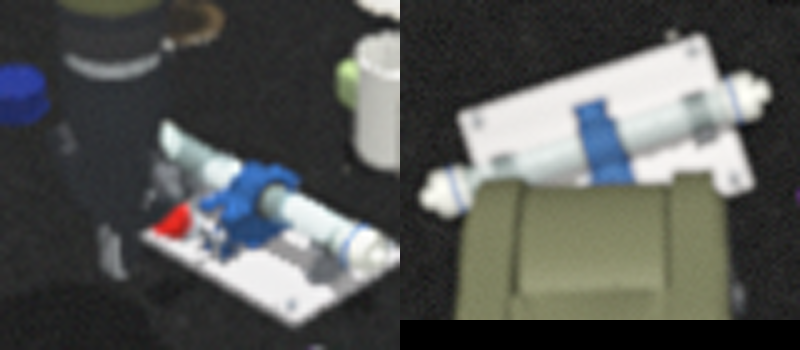

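play_rows:
  targets: [-0.9,0,0.1,0,0,-1.6,0,0.1,0,0,-2.0,0,-0.5,0,0,-2.4,0,-1.1,0,0,-2.85,0,-1.7,0,0,-3.3,0,-2.3,0,0,-3.9,0,-2.8,0,0,-4.5,0,-3.2,0,0,-4.5,0,-3.2,0,0]

```text
clock: 12.45
ee_pos: [0.4558, 0.0293, 0.0973]
tool_rot: [-0.485, 3.102, -0.0]
wrist_force: [-0.2, 0.4, 0.2]
opening: -0.0003
```

```bash
python3 - <<'E'
from h import *
rel([(-76.4,0,101),(-69.3,0,102),(-64,0,102),(-62,0,102)])
S=snapshot("scene");cv2.imwrite("pics/s9.png",S);H=cv2.cvtColor(S,cv2.COLOR_BGR2HSV)
m=(((H[...,0]<8)|(H[...,0]>172))&(H[...,1]>150)&(H[...,2]>80));m[:,:215]=0;m[:170]=0;m[205:]=0;m[:,255:]=0
print("red scene",np.argwhere(m)[:,::-1].mean(0),m.sum())
for a in(.3,.4,.5,.6,0):print(a,proj("scene",[c2w((-38-64*np.sin(a))/1e3,0,(20+64*np.cos(a))/1e3)]))
E
```

```text
clock 12.45 tcp clamp mm [-89.   -0.   97.3] F [-0.25  0.35  0.23] turn 0.0 open -0.0003 q [ 0.06  0.17 -0.61  0.78  0.   -0.25]
(-76.4, 0, 101) [-1.26  0.   -0.37]
(-69.3, 0, 102) [-1.97  0.   -0.47]
(-64, 0, 102) [-2.5  -0.   -0.47]
(-62, 0, 102) [-2.7  -0.   -0.47]
red scene [239.         181.68571429] 35
0.3 [[240.02272258 181.46106701]]
0.4 [[238.81706595 182.62916918]]
0.5 [[237.6603553  183.91198264]]
0.6 [[236.56537639 185.29588493]]
0 [[243.79939616 178.75877207]]
```

play_rows:
  targets: [-0.6,0,-0.2,0,0,-1.2,0,-0.4,0,0,-1.7,0,-0.5,0,0,-2.1,0,-0.5,0,0,-2.3,0,-0.5,0,0,-2.4,0,-0.5,0,0,-2.4,0,-0.5,0,0]

```text
clock: 13.38
ee_pos: [0.4776, 0.0365, 0.1017]
tool_rot: [-0.485, 3.104, 0.0]
wrist_force: [0.1, -0.6, -0.3]
opening: -0.0001
```

play_rows:
  targets: [-0.1,0,0,0,0,-0.2,0,0,0,0,-0.3,0,0,0,0,-0.4,0,0,0,0,-0.4,0,0,0,0]

```text
clock: 14.0
ee_pos: [0.4815, 0.0377, 0.1018]
tool_rot: [-0.485, 3.104, 0.0]
wrist_force: [-0.4, -0.4, 0.2]
opening: 0.0001
```

play_rows:
  targets: [-0.08,0,0,0,0,-0.16,0,0,0,0,-0.16,0,0,0,0]

```text
clock: 14.38
ee_pos: [0.483, 0.0382, 0.1018]
tool_rot: [-0.485, 3.104, 0.0]
wrist_force: [-0.2, -0.2, 0.3]
opening: 0.0001
```

```bash
python3 - <<'E'
from h import *
rel([])
S=snapshot("scene");cv2.imwrite("pics/s10.png",S);H=cv2.cvtColor(S,cv2.COLOR_BGR2HSV)
m=(((H[...,0]<8)|(H[...,0]>172))&(H[...,1]>150)&(H[...,2]>80));m[:,:215]=0;m[:165]=0;m[205:]=0;m[:,255:]=0
print("red scene",np.argwhere(m)[:,::-1].mean(0),m.sum())
for a in(.2,.1,0,-.03):print(a,proj("scene",[c2w((-38-64*np.sin(a))/1e3,0,(20+64*np.cos(a))/1e3)]))
E
```

```text
clock 14.375 tcp clamp mm [-6.040e+01  1.000e-01  1.018e+02] F [-0.17 -0.16  0.3 ] turn 0.0 open 0.0001 q [ 0.08  0.22 -0.54  0.81  0.   -0.23]
red scene [244.73529412 177.05882353] 34
0.2 [[241.26405796 180.41985434]]
0.1 [[242.527508   179.51612396]]
0 [[243.79939616 178.75877207]]
-0.03 [[244.18056872 178.56122218]]
```

play_rows:
  targets: [-0.08,0,0,0,0,-0.16,0,0,0,0,-0.16,0,0,0,0]

```text
clock: 14.8
ee_pos: [0.4845, 0.0387, 0.1018]
tool_rot: [-0.485, 3.104, 0.0]
wrist_force: [-1.3, 0.2, 0.1]
opening: -0.0
```

play_rows:
  targets: [-0.08,0,0,0,0,-0.08,0,0,0,0]

```text
clock: 15.05
ee_pos: [0.485, 0.0388, 0.1018]
tool_rot: [0.485, -3.104, 0.0]
wrist_force: [-0.5, -0.6, 1.7]
opening: 0.0001
```

play_rows:
  targets: [-0.08,0,0,0,0,-0.08,0,0,0,0]

```text
clock: 15.3
ee_pos: [0.4852, 0.0389, 0.1017]
tool_rot: [0.485, -3.103, 0.0]
wrist_force: [-5.7, -1.2, 4.6]
opening: -0.0001
```

play_rows:
  targets: [0.5,0,0,0,0,2,0,0,0,0,4,0,-1,0,0,8,0,-3,0,0,12,0,-4,0,0,12,0,-4,0,0,12,0,-4,0,0]

```text
clock: 16.18
ee_pos: [0.3722, 0.0025, 0.142]
tool_rot: [-0.485, 3.102, -0.0]
wrist_force: [-0.0, -0.9, -0.5]
opening: -0.0001
```

```bash
python3 - <<'E'
from h import *
rel([])
I,o=crops("",s=(215,155,275,215),t=(200,155,250,215),k=(7,7));cv2.imwrite("pics/c11.png",np.hstack(o))
R=[]
for n,S in zip(("scene","top"),I):
    H=cv2.cvtColor(S,cv2.COLOR_BGR2HSV)
    m=(((H[...,0]<8)|(H[...,0]>172))&(H[...,1]>150)&(H[...,2]>80));x=np.zeros_like(m);x[165:215,215:262]=1;m&=x
    R.append(np.argwhere(m)[:,::-1].mean(0) if m.any() else None);print(n,R[-1],m.sum())
if R[1] is not None: 
    p=tri(*R);print(w2c(p),[w2c(onz("top",[R[1]],z)[0]) for z in(.089,.094)])
for a in(.1,0,-.03):print(a,proj("scene",[c2w((-38-64*np.sin(a))/1e3,0,(20+64*np.cos(a))/1e3)]),proj("top",[c2w((-38-64*np.sin(a))/1e3,0,.088)]))
E
```

```text
clock 16.175 tcp clamp mm [-1.768e+02 -1.000e-01  1.420e+02] F [-0.05 -0.93 -0.52] turn -0.0 open -0.0001 q [ 0.01 -0.03 -0.72  0.88  0.   -0.3 ]
scene [244.11764706 176.52941176] 51
top [227.57142857 185.40816327] 49
[-36.02961812  -0.09428166  92.64165531] [array([-35.29976805,  -0.15230263,  89.        ]), array([-35.98867964,  -0.34724276,  94.        ])]
0.1 [[242.527508   179.51612396]] [[228.54106679 188.58556337]]
0 [[243.79939616 178.75877207]] [[227.84235596 186.39360403]]
-0.03 [[244.18056872 178.56122218]] [[227.63256084 185.73548072]]
```

View pics/c11.png

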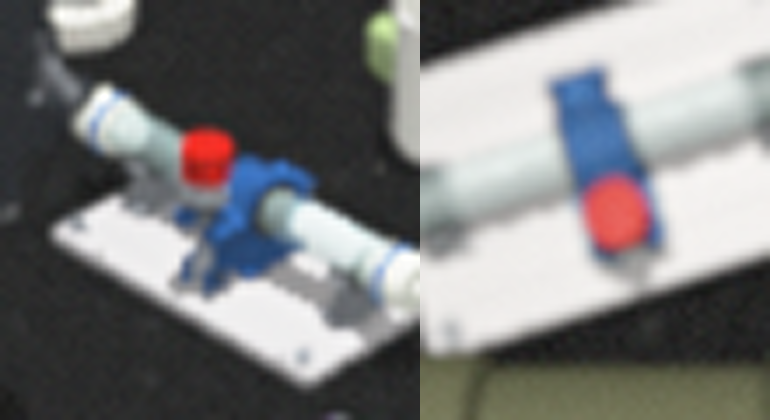

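play_rows:
  targets: [-5,0,0,0,0,-10,0,0,0,0,-13,0,0,0,0,-14.1,0,0,0,0,-14.1,0,0.6,0,0,-14.1,0,1.2,0,0,-14.1,0,1.6,0,0,-14.1,0,1.8,0,0,-14.1,0,1.8,0,0,-14.1,0,1.8,0,0]

```text
clock: 17.52
ee_pos: [0.506, 0.0455, 0.1241]
tool_rot: [-0.485, 3.103, -0.0]
wrist_force: [-0.1, 0.0, -0.4]
opening: 0.0003
```

```bash
python3 -c "
from h import *
rel([(-36,0,120)])"
```

```text
clock 17.525 tcp clamp mm [-3.620e+01  1.000e-01  1.241e+02] F [-0.13  0.02 -0.4 ] turn 0.0 open 0.0003 q [ 0.09  0.23 -0.46  0.87  0.   -0.22]
(-36, 0, 120) [-0.02 -0.01  0.41]
```

play_rows:
  targets: [0,0,0.1,0,0,0,0,0.2,0,0,0,0,0.3,0,0,0,0,0.3,0,0]

```text
clock: 18.02
ee_pos: [0.5058, 0.0455, 0.1207]
tool_rot: [0.485, -3.104, -0.0]
wrist_force: [-0.6, -0.0, -0.6]
opening: -0.0002
```

play_rows:
  targets: [0,0,0.1,0,0,0,0,0.15,0,0,0,0,0.15,0,0]

```text
clock: 18.4
ee_pos: [0.5058, 0.0455, 0.1192]
tool_rot: [0.485, -3.104, -0.0]
wrist_force: [0.9, 0.2, 0.5]
opening: -0.0001
```

play_rows:
  targets: [0,0,0.08,0,0,0,0,0.15,0,0,0,0,0.15,0,0]

```text
clock: 18.77
ee_pos: [0.5059, 0.0456, 0.1178]
tool_rot: [0.485, -3.104, -0.0]
wrist_force: [0.4, 0.3, 0.0]
opening: -0.0001
```

play_rows:
  targets: [0,0,0.06,0,0,0,0,0.12,0,0,0,0,0.12,0,0]

```text
clock: 19.15
ee_pos: [0.5061, 0.0455, 0.1174]
tool_rot: [-0.485, 3.103, -0.0]
wrist_force: [-2.4, -1.6, 7.8]
opening: -0.0002
```

play_rows:
  targets: [0,0,0.03,0,0,0,0,0.06,0,0,0,0,0.06,0,0]

```text
clock: 19.52
ee_pos: [0.5061, 0.0455, 0.117]
tool_rot: [-0.485, 3.103, -0.0]
wrist_force: [-3.5, -0.4, 9.1]
opening: 0.0
```

play_rows:
  targets: [0,0,0.03,0,0,0,0,0.06,0,0,0,0,0.06,0,0]

```text
clock: 19.9
ee_pos: [0.506, 0.0455, 0.1164]
tool_rot: [-0.485, 3.103, -0.0]
wrist_force: [-3.6, -0.7, 10.7]
opening: -0.0
```

play_rows:
  targets: [0,0,0.03,0,0,0,0,0.06,0,0,0,0,0.06,0,0]

```text
clock: 20.27
ee_pos: [0.506, 0.0455, 0.1158]
tool_rot: [-0.485, 3.103, -0.0]
wrist_force: [-3.2, 0.2, 9.6]
opening: 0.0004
```

play_rows:
  targets: [0,0,0.03,0,0,0,0,0.06,0,0,0,0,0.06,0,0]

```text
clock: 20.65
ee_pos: [0.506, 0.0455, 0.1152]
tool_rot: [-0.485, 3.103, -0.0]
wrist_force: [-2.5, -0.6, 9.5]
opening: 0.0002
```

play_rows:
  targets: [0,0,0.03,0,0,0,0,0.06,0,0,0,0,0.06,0,0]

```text
clock: 21.02
ee_pos: [0.506, 0.0455, 0.1146]
tool_rot: [-0.485, 3.103, -0.0]
wrist_force: [-3.8, -1.4, 8.4]
opening: -0.0001
```

play_rows:
  targets: [0,0,0.04,0,0,0,0,0.07,0,0,0,0,0.07,0,0]

```text
clock: 21.4
ee_pos: [0.506, 0.0455, 0.1139]
tool_rot: [-0.485, 3.103, -0.0]
wrist_force: [-3.2, -0.8, 9.7]
opening: -0.0001
```

play_rows:
  targets: [0,0,0.04,0,0,0,0,0.07,0,0,0,0,0.07,0,0]

```text
clock: 21.78
ee_pos: [0.506, 0.0455, 0.1131]
tool_rot: [-0.485, 3.103, -0.0]
wrist_force: [-3.3, -0.3, 10.0]
opening: 0.0002
```

play_rows:
  targets: [0,0,0.04,0,0,0,0,0.07,0,0,0,0,0.07,0,0]

```text
clock: 22.15
ee_pos: [0.5059, 0.0455, 0.1124]
tool_rot: [-0.485, 3.103, -0.0]
wrist_force: [-3.0, -1.0, 10.0]
opening: 0.0
```

play_rows:
  targets: [0,0,0.04,0,0,0,0,0.07,0,0,0,0,0.07,0,0]

```text
clock: 22.52
ee_pos: [0.5059, 0.0455, 0.1117]
tool_rot: [-0.485, 3.103, -0.0]
wrist_force: [-3.0, -0.3, 9.9]
opening: 0.0002
```

play_rows:
  targets: [0,0,0.04,0,0,0,0,0.07,0,0,0,0,0.07,0,0]

```text
clock: 22.9
ee_pos: [0.5059, 0.0455, 0.111]
tool_rot: [-0.485, 3.103, -0.0]
wrist_force: [-3.6, -1.1, 8.8]
opening: 0.0003
```

play_rows:
  targets: [0,0,0.04,0,0,0,0,0.07,0,0,0,0,0.07,0,0]

```text
clock: 23.28
ee_pos: [0.5059, 0.0455, 0.1103]
tool_rot: [-0.485, 3.103, -0.0]
wrist_force: [-3.3, -0.5, 9.5]
opening: 0.0001
```

play_rows:
  targets: [0,0,0.04,0,0,0,0,0.07,0,0,0,0,0.07,0,0]

```text
clock: 23.65
ee_pos: [0.5059, 0.0455, 0.1096]
tool_rot: [-0.485, 3.104, -0.0]
wrist_force: [-2.8, -0.2, 9.7]
opening: -0.0002
```

play_rows:
  targets: [0,0,0.04,0,0,0,0,0.07,0,0,0,0,0.07,0,0]

```text
clock: 24.02
ee_pos: [0.5059, 0.0455, 0.1089]
tool_rot: [-0.485, 3.104, -0.0]
wrist_force: [-3.5, -0.3, 9.1]
opening: -0.0002
```

play_rows:
  targets: [0,0,0.04,0,0,0,0,0.07,0,0,0,0,0.07,0,0]

```text
clock: 24.4
ee_pos: [0.5058, 0.0455, 0.1082]
tool_rot: [-0.485, 3.104, -0.0]
wrist_force: [-3.6, -0.5, 8.7]
opening: -0.0003
```

play_rows:
  targets: [0,0,0.04,0,0,0,0,0.07,0,0,0,0,0.07,0,0]

```text
clock: 24.78
ee_pos: [0.5058, 0.0455, 0.1075]
tool_rot: [-0.485, 3.104, -0.0]
wrist_force: [-3.2, -0.1, 9.8]
opening: -0.0005
```

play_rows:
  targets: [0,0,0.04,0,0,0,0,0.07,0,0,0,0,0.07,0,0]

```text
clock: 25.15
ee_pos: [0.5058, 0.0454, 0.1071]
tool_rot: [-0.485, 3.104, -0.0]
wrist_force: [-3.8, -0.2, 13.1]
opening: 0.0002
```

play_rows:
  targets: [0,0,0.04,0,0,0,0,0.04,0,0]

```text
clock: 25.4
ee_pos: [0.5058, 0.0454, 0.107]
tool_rot: [-0.485, 3.103, -0.0]
wrist_force: [-5.9, -0.2, 16.9]
opening: -0.0002
```

play_rows:
  targets: [0,0,0.04,0,0,0,0,0.04,0,0]

```text
clock: 25.65
ee_pos: [0.5058, 0.0454, 0.1068]
tool_rot: [-0.485, 3.103, -0.0]
wrist_force: [-6.9, -0.7, 18.3]
opening: -0.0
```

play_rows:
  targets: [0,0,0.03,0,0,0,0,0.03,0,0]

```text
clock: 25.9
ee_pos: [0.5058, 0.0454, 0.1067]
tool_rot: [-0.485, 3.103, -0.001]
wrist_force: [-6.9, -1.6, 20.1]
opening: -0.0001
```

play_rows:
  targets: [0,0,-0.3,0,0,0,0,-1,0,0,0,0,-4,0,0,2,0,-8,0,0,6,0,-8,0,0,11,0,-8,0,0,15,0,-8,0,0,15,0,-8,0,0,15,0,-8,0,0]

```text
clock: 27.02
ee_pos: [0.3641, -0.0002, 0.1853]
tool_rot: [-0.485, 3.102, -0.0]
wrist_force: [0.6, 0.3, 0.5]
opening: -0.0001
```

```bash
python3 - <<'E'
from h import *
rel([])
I,o=crops("",s=(215,155,275,215),t=(200,155,250,215),k=(7,7));cv2.imwrite("pics/c12.png",np.hstack(o))
R=[]
for n,S in zip(("scene","top"),I):
    H=cv2.cvtColor(S,cv2.COLOR_BGR2HSV)
    m=(((H[...,0]<8)|(H[...,0]>172))&(H[...,1]>150)&(H[...,2]>80));x=np.zeros_like(m);x[165:215,215:262]=1;m&=x
    R.append(np.argwhere(m)[:,::-1].mean(0) if m.any() else None);print(n,R[-1],m.sum())
if R[1] is not None: print(w2c(tri(*R)))
E
```

```text
clock 27.025 tcp clamp mm [-185.3   -0.2  185.3] F [0.63 0.31 0.54] turn -0.0 open -0.0001 q [-0.   -0.09 -0.67  0.99  0.   -0.31]
scene [244.15555556 179.57777778] 45
top [227.86956522 186.08695652] 46
[-3.61182563e+01  3.17135388e-02  7.96492699e+01]
```

View pics/c12.png

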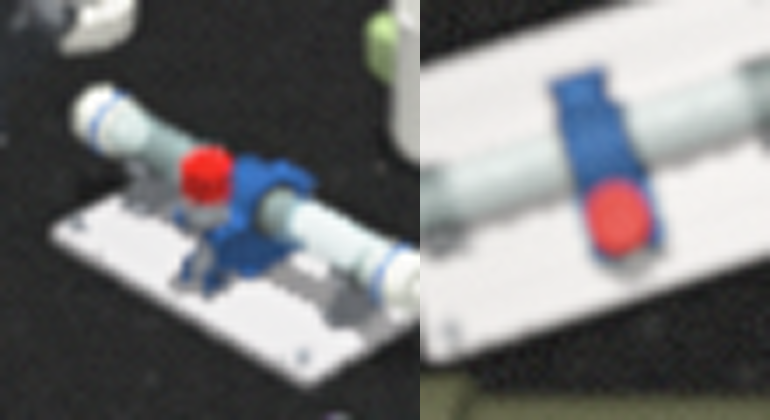

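```bash
python3 -c "
from rig import ticket
print(ticket.finish_job())"
```

```text
the job is handed in; nothing more can be done
None
```

The column is clamped and the job is handed in; there was no verdict. The arm's last move ended at about 27 s of the 48 s allowed.

- **Hinged half:** I pushed it over with closed fingers and pressed it onto the glass. It met firm contact at 3.4 N, and I stopped at 5.5 N, below the 17 N limit for the bare ears.
- **Bolt:** I swung it up into the slot until it met its stop at about 6 N.
- **Nut:** It slid down about 10 mm at a steady 9–10 N. The force then rose as it bore on the ears, and I stopped at 20.1 N (limits 15 and 26 N). There was a sideways force of about 7 N at that point.

**Last checks:** After backing off, both cameras show:
- the hinged half shut over the tube
- the bolt upright in the slot
- the red nut lower (about 13 mm by camera, about 10.5 mm by the arm)
- the column still in the saddle

The gripper was clear and read near-zero force. I planned for about 8 pictures and viewed 12, which is the maximum. I did not look at the bystander objects again at the end; no unexpected contact was felt near them.

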